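# Clamp a drill guide bar across a pine block in a drilling jig

## Task

Get the drilling jig ready: set the pine block down in its channel, pushed up against the end stop, then lay the aluminium guide bar across the two risers so that it sits flat down between its pins, and lock it by swinging the handles of both toggle clamps fully down. Set the block and the bar down rather than dropping them, and leave the tape measure, the square and the sanding block where they are.

Things in the scene. Friction and masses are not known exactly. Their poses are not given: they have to be found in the camera images.
- jig: Wooden drilling jig screwed to the bench. Origin on the bench under the middle of the block's seat; x along the channel towards the end stop, away from the robot; y left, z up. Plywood base 12 mm thick, x -95 to 115, y +/-155 mm. Two beech risers, x -4 to 64, y +/-55 to +/-100 mm, flat tops at z = 50.5; outside each a toggle clamp on a block (y +/-101 to +/-147 mm)
- block_seat (a point): Where the block's origin belongs (jig 0, 0, 12 mm), its length along jig x. Channel: four domed steel pins, 16 mm above the base, at jig x -66 and +50, y +/-28 mm (2 mm play each side). The end stop is a beech block, 66 mm wide, 30 mm above the base, its face at jig x = 80 mm, which is half a block's length past this point
- bar_nest (a point): Where the bar's origin belongs (jig 30, 0, 50.5 mm: level with the riser tops, 0.5 mm above a block in the channel), its length along jig y. Six domed steel pins of 8 mm diameter stand 12 mm above the risers: one before and one behind the bar at each riser (jig y +/-75) and one past each end of the bar, with 2 mm play all round
- block: Pine offcut, 45 x 160 x 38 mm, 0.18 kg, lying flat on the bench beside the jig; origin in the middle of its underside, its y along its length. Either end may face the stop. Grip it across its width near its middle, in its upper half so that the fingers clear the channel pins; lower it short of the stop, then slide it up to the stop
- guide_bar: Bright aluminium bar, 40 x 175 x 20 mm, 0.35 kg, with two steel drill bushes in the middle of its upper face; lies flat on the bench, that face up. Origin in the middle of its underside, its y along its length. Either end may go to either side. Grip it across its width at its middle with the fingertips in its upper half (in the jig the block lies right below it)
- clamp_left (a joint): Handle angle (rad) of the toggle clamp on the jig's +y side: 0 to 0.15 open (handle steep, 1.3 rad above level at 0, the clamp's arm upright, clear of the bar; end 190 mm above the bench); 1.15 fully down, locked (handle points outward along jig y, rising 0.15 rad). Pushing the handle outward and down (4 N) swings the arm's rubber tip onto the bar's end. It stays where it is left
- clamp_left_grip (a point): Point on the axis of the left clamp's round black handle (17 mm thick), 70 mm from its hinge; the handle ends 30 mm further out. The hinge runs along jig x, through jig y +132, z 90 mm (x = 30 mm)
- clamp_right (a joint): The same for the clamp on the jig's -y side, its mirror image: 0 to 0.15 open, 1.15 fully down and locked
- clamp_right_grip (a point): The same point on the right clamp's handle, 70 mm from its hinge, which runs along jig x, through jig y -132, z 90 mm (x = 30 mm)
- tape_measure: Yellow pocket tape measure, 40 x 80 x 66 mm, between robot and jig; leave it alone
- square: Carpenter's try square lying flat, 120 x 220 x 16 mm, between robot and jig; leave it alone
- sand_block: Brown sanding block, 65 x 100 x 28 mm, left of the jig; leave it alone
Not all that is in view belongs to the job. Of the things that look like the block, the larger one is meant.

How it is judged:
On the way, in this order (a step that is already met when the one before it is completed fails the run):
1. the block lies flat in the channel, within 3 mm of the end stop (x of block in the frame of jig between -0.003 and 0.003 m and y of block in the frame of jig between -0.004 and 0.004 m and z of block in the frame of jig between 0.01 and 0.014 m and angle between the y axis of block and the x axis of jig, either way round below 0.06 rad and angle between block's own z axis and vertical below 0.04 rad), for 0.2 s.
2. the guide bar lies flat on both risers between its pins (x of guide_bar in the frame of jig between 0.026 and 0.034 m and y of guide_bar in the frame of jig between -0.004 and 0.004 m and z of guide_bar in the frame of jig between 0.0485 and 0.0525 m and angle between the y axis of guide_bar and the y axis of jig, either way round below 0.06 rad and angle between guide_bar's own z axis and vertical below 0.03 rad), for 0.2 s.
3. both clamps are closed (value of joint each of clamp_left, clamp_right above 1.07 rad), for 0.2 s.
At the end, for the whole second after the job is handed in: Block flat in the channel (4 mm, 0.06 rad), end within 3 mm of the stop; guide bar flat on both risers in its nest, bushes up (height 2 mm, centre 4 mm, 0.06 rad); both clamp handles within 0.08 rad of fully down; block and bar at rest (all of step 1 and all of step 2 and all of step 3 and linear speed of each of block, guide_bar below 0.01 m/s); the robot touches nothing.
It fails at once if the tape measure is moved by more than 20 mm (distance of tape_measure from where it was at the start of the episode above 0.02 m).
It fails at once if the square is moved by more than 20 mm (distance of square from where it was at the start of the episode above 0.02 m).
It fails at once if the sanding block is moved by more than 20 mm (distance of sand_block from where it was at the start of the episode above 0.02 m).
It fails at once if the block is dropped (falls freely by more than about 30 mm) (linear speed of block above 0.8 m/s and contact force between the fingers and block below 0.05 N).
It fails at once if the guide bar is dropped (falls freely by more than about 30 mm) (linear speed of guide_bar above 0.8 m/s and contact force between the fingers and guide_bar below 0.05 N).
It also fails if it takes over 72 s, if anything falls off the work surface, if the arm or the gripper's body presses on something with over 40 N, if the wrist force passes 120 N, or if a joint passes its speed limit or range.

## Robot

A 7-joint arm with a two-finger parallel gripper is mounted at the origin on a cart in front of the work surface, level with it; the furniture and walls round the work are solid. World frame = base frame: x ahead of the robot, y to its left, z up, the work surface at z = 0. Lengths are in m, angles in rad, forces in N, time in s.
With the tool pointing down it reaches from about 0.4 to 0.875 m from the base axis. Payload 6.5 kg.
Tool frame: the origin (TCP) lies midway between the tips of the shut fingers; the grasp point (between the pads) lies 19 mm behind it; z points along the fingers, x is the direction in which the jaws open and shut, and the axes are right-handed (so a half turn about z gives the same grasp; the last joint's range is limited). The gripper opens to 88 mm and grips with 3 to 60 N. Pads are 18 mm wide; open, the fingers measure 123 mm over their backs; the gripper's body (75 mm by 187 mm) begins 45 mm behind the grasp point.
Start: joints at [-1.319, 0.536, -0.004, 1.538, 0.003, 1.067, -0.071], TCP at [0.203, 0.617, 0.239] pointing down, gripper open.
Joint ranges: [-2.7, 2.7], [-0.37, 2.16], [-1.27, 1.26], [0.24, 2.4], [-1.31, 4.45], [0.19, 1.91], [-2.76, 2.76]. Speed limits (rad/s): [2.39, 2.39, 3.14, 3.14, 3.14, 3.14, 3.14].

## Interface

Orientations are given as a unit quaternion [w, x, y, z].
In Python, from cell import sense, read_camera, sign_off gives the robot as it stands. The module is installed in compiled form; this text tells all that it offers.
- The arm moves only by the shell command python3 -m pendant 'ROWS' [FORCE]. ROWS is a JSON object of lists of equal length, an entry for each row: "fingers": the opening, from -1 (shut) to 1 (fully open), so that 0 is half open; "linear": the shift along the world's x, y, z in cm, a list of three; "roll": the turn about the world's z in rad. A call has 1 to 8 rows; each row shifts and turns the commanded pose from where the row before left it; what a row does not reach is not made up. A row lasts 1/10 s, in which the tool goes at most 50 mm and 8.59 degrees, less where a joint would pass 70% of its speed; a pose out of reach is approached as far as the arm can. A call is refused whole if a number of a shift passes 5 or a number of a turn 0.15, either way. A call with a gripper value outside its range is refused whole. The fingers move at their own pace and stop on an object; FORCE is the grip in N (left out, the last holds). Time passes only in rows, so rows that do not move let the fingers close. It gives the time, the measured TCP pose, the force and the opening at its end, in the units of the state.
- sense(): the state, without advancing time (a new reading comes with each control period).
- read_camera(name): name is "scene" or "top" or "wrist"; returns a dict with "frame" (384x512x3 uint8, blue, green, red), "z_map" (384x512 float32, m along the optical axis (not along the pixel's ray), 0 where there is no reading), "fovy" (degrees; the focal length in pixels is half the picture's height over the tangent of half this angle, whatever the lens; pixels are square), "cx", "cy" (the principal point, pixels), "distortion" ([k1, k2, p1, p2, k3] as OpenCV has them; the pictures are not rectified), "xyz" and "attitude" of the camera in the world. Camera axes: x right, y up, looking along -z (the intrinsics and any distortion apply to the point x, -y, -z); pixel columns grow to the right and rows downward; lengths in m; the calibration is good to about 2 mm. A picture is of the moment at which its call begins.
- sign_off(): hands the job in, once; it reports no verdict.
The state is a dict: "time": time; "qpos": joint angles; "qd": joint speeds; "joint_efforts": joint torques, N m; "position": TCP position; "tcp_rot": TCP orientation; "contact_force": force on the tool from outside, world axes, zero at the start; "wrist_torque": the same for the moment, N m; "finger_gap": opening from 0.0 (shut) to 1.0 (fully open).
Only numpy, scipy, OpenCV 4.12 (cv2) and the standard library are available. Lean on these libraries where they do the work, as an engineer would, in place of code of your own. Each camera call takes 0.05 s, during which the arm holds its last target. There are 200 camera calls.

## Working session

There is one attempt and no reset: what is moved stays moved. The work goes in short steps, Python scripts to look and compute and a shell command to move; the robot and the scene stay as the last step left them, time stands still between calls to the robot, and variables do not carry over. Pictures are saved under pics/ and viewed, about 8 in all and at most 12, crops included, and the job is handed in when it is done.

```bash
mkdir -p pics; cat > h.py <<'E'
import numpy as np, cv2
from cell import sense, read_camera
from scipy.spatial.transform import Rotation as R
def rot(c):
    a=np.array(c["attitude"],float)
    return a if a.shape==(3,3) else R.from_quat(a[[1,2,3,0]]).as_matrix()
def K(c):
    f=192/np.tan(np.radians(c["fovy"])/2); return np.array([[f,0,c["cx"]],[0,f,c["cy"]],[0,0,1.]])
def rays(c,uv):
    p=cv2.undistortPoints(np.array(uv,float).reshape(-1,1,2),K(c),np.array(c["distortion"],float))[:,0]
    return np.c_[p[:,0],-p[:,1],-np.ones(len(p))]@rot(c).T
def onplane(c,uv,z):
    d=rays(c,uv); o=np.array(c["xyz"]); return o+d*((z-o[2])/d[:,2])[:,None]
def cloud(c):
    v,u=np.mgrid[0:384,0:512]; uv=np.c_[u.ravel(),v.ravel()]
    return (np.array(c["xyz"])+rays(c,uv)*c["z_map"].reshape(-1,1)).reshape(384,512,3)
def proj(c,P):
    q=(np.atleast_2d(P)-np.array(c["xyz"]))@rot(c); q=q*[1,-1,-1]
    return cv2.projectPoints(q,np.zeros(3),np.zeros(3),K(c),np.array(c["distortion"],float))[0][:,0]
E
python3 - <<'E'
from h import *
s=sense(); print(s)
ims=[]
for n in("top","scene"):
    c=read_camera(n); print(n,c["xyz"],c["attitude"],c["fovy"],c["cx"],c["cy"],c["distortion"])
    cv2.imwrite(f"pics/{n}0.png",cv2.resize(c["frame"],(800,600)))
    np.savez(f"{n}0.npz",**c)
E
```

```text
{'time': 0.0, 'qpos': array([-1.31919997,  0.53717592, -0.00441903,  1.53884277,  0.00263018,
        1.06727511, -0.0712121 ]), 'qd': array([-0.00020294,  0.0004582 , -0.00137644, -0.00023857, -0.00032445,
       -0.00124575, -0.00133784]), 'joint_efforts': array([ 1.43604539e-04, -5.70982361e+01,  9.90828797e-01, -2.51609337e+01,
       -5.61617897e-02,  1.78304402e-02,  1.41368450e-04]), 'position': array([0.20295669, 0.61687456, 0.23784477]), 'tcp_rot': array([ 5.60101793e-04,  8.10067418e-01,  5.86336132e-01, -6.36651660e-04]), 'contact_force': array([-0.67878539, -0.55394687,  1.26842791]), 'wrist_torque': array([-0.01368756, -0.05153373, -0.02242679]), 'finger_gap': 1.0007053114959759}
top [ 0.34120859 -0.00740579  1.24096569] [-0.69410808 -0.06134813  0.05438543  0.71518711] 54.75844815358095 251.02068933571545 190.01234046012118 [-0.06205636  0.          0.          0.          0.        ]
scene [ 0.07849787 -0.91142955  0.85976848] [ 0.86462453  0.44058725 -0.1000303  -0.2197754 ] 52.959509571991994 256.76474233356936 182.73636656675683 [-0.10846472  0.          0.          0.          0.        ]
```

View pics/top0.png

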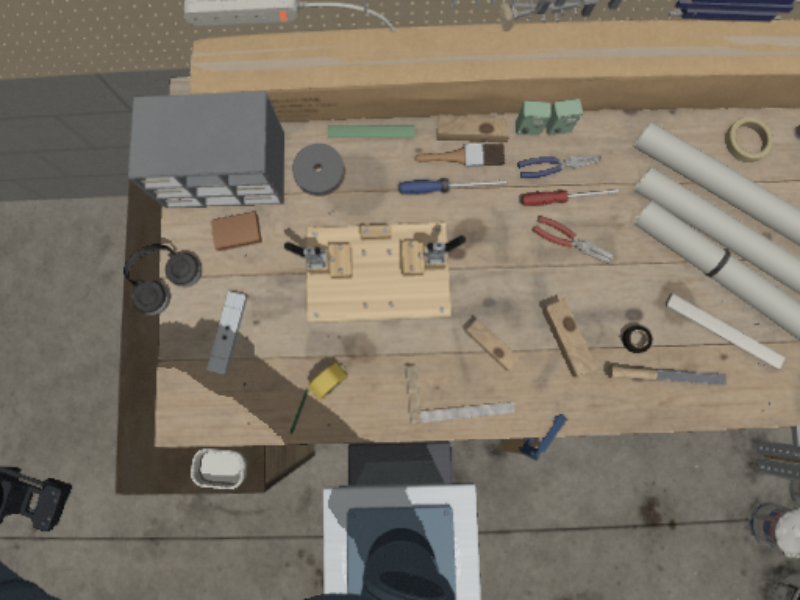

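View pics/scene0.png

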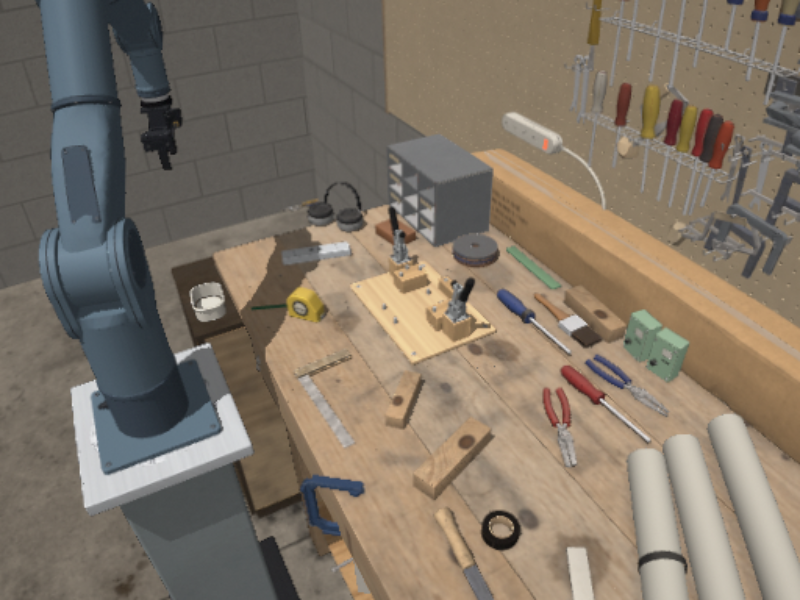

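Top view (800x600 px): there are three block look-alikes: the offcut at (568,337) is the larger, (490,343) is smaller, and (472,127) is a piece at the back. The bar is the aluminium one at (227,332); look-alikes are the white strip (725,330) and the green strip (370,131). The jig is at (378,272), tape (328,380), square (455,400), sanding block (236,230).

```bash
cat > m.py <<'E'
from h import *
c={k:v for k,v in np.load("top0.npz").items()}
P=cloud(c); s=512/800
def obj(name,u,v,zlo,zhi,r,ztop):
    u,v=u*s,v*s; m=((P[...,2]>zlo)&(P[...,2]<zhi)).astype(np.uint8)
    yy,xx=np.mgrid[0:384,0:512]; m[(abs(xx-u)>r)|(abs(yy-v)>r)]=0
    n,l,st,ce=cv2.connectedComponentsWithStats(m)
    i=min(range(1,n),key=lambda i:np.hypot(*(ce[i]-[u,v]))-0.01*st[i,4])
    cn=max(cv2.findContours((l==i).astype(np.uint8),0,2)[0],key=cv2.contourArea)
    W=onplane(c,cn.reshape(-1,2),ztop)[:,:2]
    (x,y),(w,h),a=cv2.minAreaRect((W*1000).astype(np.float32))
    if w<h: w,h,a=h,w,a+90
    print(name,"px",ce[i],"n",st[i,4],"ctr",x,y,"size",w,h,"long axis deg",(a+90)%180-90,"medz",np.median(P[l==i][:,2]))
obj("block",568,337,.025,.05,50,.038)
obj("small",490,343,.015,.05,30,.03)
obj("bar",227,332,.011,.03,45,.02)
obj("tape",328,380,.02,.09,25,.066)
obj("sand",236,230,.015,.04,30,.028)
obj("base",378,280,.006,.02,70,.012)
# risers + stop
for n,u,v in(("risL",340,260),("risR",413,257)): obj(n,u,v,.044,.057,14,.0505)
obj("stop",374,230,.034,.05,18,.042)
for u,v in((568,337),(227,332),(490,343),(378,290)): print(P[int(v*s),int(u*s)])
f=c["frame"]; cv2.imwrite("pics/crop1.png",np.hstack([cv2.resize(f[a:a+100,b:b+100],(400,400),interpolation=2) for a,b in((165,310),(165,95))]))
cv2.imwrite("pics/crop2.png",cv2.resize(f[138:214,180:305],(800,486),interpolation=2))
E
python3 m.py
```

```text
block px [364.94788732 215.55633803] n 710 ctr 444.81085205078125 -367.38177490234375 size 161.09828186035156 48.92243576049805 long axis deg 20.801671981811523 medz 0.03665049781247276
small px [314.60340633 219.85644769] n 411 ctr 436.8099670410156 -202.8266143798828 size 121.50051879882812 36.381263732910156 long axis deg 44.950679779052734 medz 0.027804762153304408
bar px [144.36209553 213.01078582] n 649 ctr 477.8330383300781 358.7824401855469 size 172.31350708007812 43.35134506225586 long axis deg -14.955101013183594 medz 0.01868278318749783
tape px [209.27777778 242.97712418] n 306 ctr 370.0657653808594 137.6342010498047 size 74.94924926757812 42.53958511352539 long axis deg -46.52686309814453 medz 0.05925308313884359
sand px [150.23292469 147.4290718 ] n 571 ctr 699.7420043945312 341.17156982421875 size 102.8752212524414 69.20988464355469 long axis deg -80.57766723632812 medz 0.026645410176446616
base px [241.6135635 177.4892725] n 4055 ctr 601.0525512695312 33.59120178222656 size 305.4928283691406 209.7908172607422 long axis deg -89.61324027180672 medz 0.010671413390802797
risL px [217.0952381  166.57142857] n 273 ctr 620.6348876953125 120.71456146240234 size 66.05227661132812 64.20084381103516 long axis deg 88.17365264892578 medz 0.049358639935784154
risR px [264.36603774 164.81509434] n 265 ctr 620.341064453125 -46.850364685058594 size 67.519775390625 45.96474075317383 long axis deg -1.8171615600585938 medz 0.049378928549806744
stop px [240.55405405 148.05405405] n 148 ctr 682.989501953125 32.676734924316406 size 63.68086242675781 27.688640594482422 long axis deg 88.37163543701172 medz 0.04015663735028474
[ 0.44643334 -0.36090858  0.0381357 ]
[0.48037967 0.35863109 0.0156517 ]
[ 0.43944912 -0.19833822  0.02848077]
[0.56321109 0.03512346 0.00928955]
```

View pics/crop1.png

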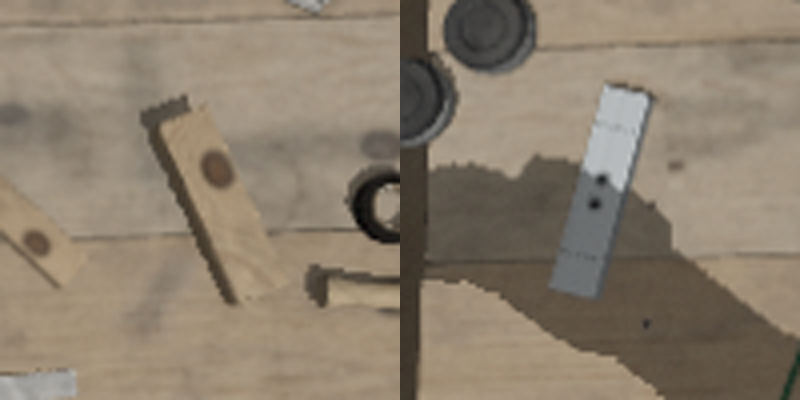

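View pics/crop2.png

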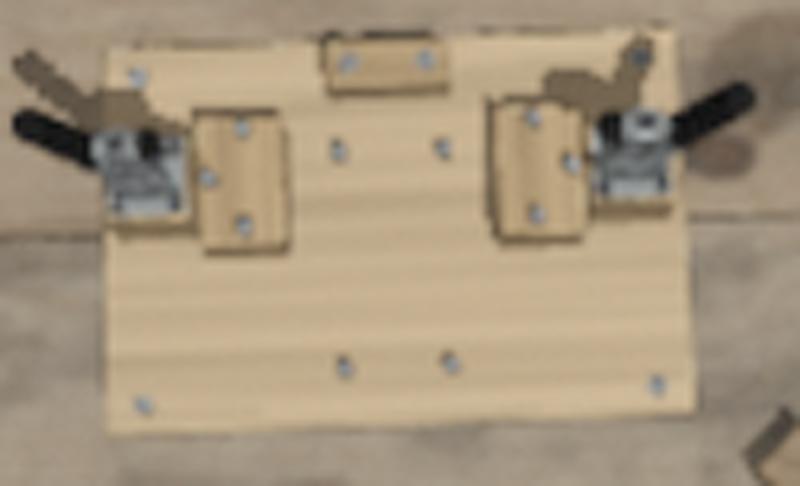

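```bash
cat > j.py <<'E'
from h import *
c={k:v for k,v in np.load("top0.npz").items()}
px=np.array([(338,151),(443,148),(344,368),(450,363),(242,128),(245,224),(208,178),(533,117),(537,213),(571,162)],float)
px=(px+.5)/6.4-.5+[180,138]
J=np.array([(50,28),(50,-28),(-66,28),(-66,-28),(56,75),(4,75),(30,93.5),(56,-75),(4,-75),(30,-93.5)])/1000
W=np.r_[onplane(c,px[:4],.028),onplane(c,px[4:],.0625)][:,:2]
A=J-J.mean(0);B=W-W.mean(0); th=np.arctan2((A[:,0]*B[:,1]-A[:,1]*B[:,0]).sum(),(A*B).sum())
Rm=np.array([[np.cos(th),-np.sin(th)],[np.sin(th),np.cos(th)]]); t=W.mean(0)-Rm@J.mean(0)
print("jig",t,np.degrees(th)); print(((J@Rm.T+t-W)*1000).round(1)); print("nest",Rm@[.03,0]+t)
E
python3 j.py
python3 -m pendant '{"fingers":[1,1,1,1,1,1,1,1],"linear":[[4,-3,0],[4,-3,0],[4,-3,0],[4,-3,0],[4,-3,0],[4,-3,0],[4,-3,0],[4,-3,0]],"roll":[-0.1,-0.1,-0.1,-0.1,-0.1,-0.1,-0.1,-0.1]}'
python3 -m pendant '{"fingers":[1,1,1,1,1,1,1,1],"linear":[[0,-5,0],[0,-5,0],[0,-5,0],[0,-5,0],[0,-5,0],[0,-5,0],[0,-5,0],[0,-5,0]],"roll":[-0.1,-0.1,-0.1,-0.1,-0.1,-0.1,-0.1,-0.1]}'
python3 -c "
from h import *;print(sense()['qpos'],sense()['position'])"
```

```text
jig [0.59267056 0.03345565] 0.4584283348317148
[[ 0.3  0.4]
 [ 0.9 -0.4]
 [-0.3  0.2]
 [-0.8 -0.9]
 [ 0.8  0.5]
 [-0.9  0.9]
 [ 0.3  1. ]
 [ 1.  -0.5]
 [-0.7 -0.6]
 [-0.6 -0.7]]
nest [0.6226696  0.03369568]
time: 0.9
position: [0.5243, 0.3759, 0.2385]
tcp_rot: [0.0, 0.975, 0.223, -0.0]
contact_force: [0.0, 0.6, 0.7]
finger_gap: 0.999
time: 1.7
position: [0.5225, -0.0243, 0.2387]
tcp_rot: [-0.0, 0.985, -0.174, -0.0]
contact_force: [-0.2, 0.3, 0.0]
finger_gap: 0.999
[-0.47365173  0.3511271   0.54257948  1.8977815  -0.22020799  0.95158911
 -0.17999119] [ 0.52253692 -0.02433304  0.23867543]
```

```bash
python3 -m pendant '{"fingers":[1,1,1,1,1,1,1,1],"linear":[[-1,-4.3,0],[-1,-4.3,0],[-1,-4.3,0],[-1,-4.3,0],[-1,-4.3,0],[-1,-4.3,0],[-1,-4.3,0],[-0.8,-4.2,0]],"roll":[-0.11,-0.11,-0.11,-0.11,-0.11,-0.11,-0.1,-0.1]}'
python3 -m pendant '{"fingers":[1,1],"linear":[[0,0,0],[0,0,0]],"roll":[0,0]}' | head -3
cat > w.py <<'E'
from h import *
import sys
def obj(P,c,zlo,zhi,near,r,ztop):
    m=((P[...,2]>zlo)&(P[...,2]<zhi)&(np.hypot(P[...,0]-near[0],P[...,1]-near[1])<r)).astype(np.uint8)
    n,l,st,ce=cv2.connectedComponentsWithStats(m); i=1+np.argmax(st[1:,4])
    cn=max(cv2.findContours((l==i).astype(np.uint8),0,2)[0],key=cv2.contourArea)
    W=onplane(c,cn.reshape(-1,2),ztop)[:,:2]
    (x,y),(w,h),a=cv2.minAreaRect((W*1000).astype(np.float32))
    if w<h: w,h,a=h,w,a+90
    print("px",ce[i].round(),"n",st[i,4],"touches edge",cn.min()<1 or cn[...,0].max()>510 or cn[...,1].max()>382,"ctr",round(x,1),round(y,1),"size",round(w,1),round(h,1),"ang",round((a+90)%180-90,2),"medz",np.median(P[l==i][:,2]).round(4))
if __name__=="__main__":
    name=sys.argv[1]; a=list(map(float,sys.argv[2:8])); c=read_camera("wrist"); np.savez(name+".npz",**c)
    cv2.imwrite(f"pics/{name}.png",c["frame"]); P=cloud(c); s=sense()
    x=R.from_quat(np.array(s["tcp_rot"])[[1,2,3,0]]).as_matrix()[:,0]
    print("tcp",s["position"].round(4),"jaw",np.degrees(np.arctan2(x[1],x[0])).round(2),"q",s["qpos"].round(2),"cam",np.array(c["xyz"]).round(3))
    obj(P,c,a[0],a[1],a[2:4],a[4],a[5])
E
python3 w.py wb .027 .05 .445 -.367 .11 .038
```

```text
time: 2.5
position: [0.4442, -0.367, 0.2385]
tcp_rot: [-0.0, 0.822, -0.569, -0.0]
contact_force: [-0.3, 0.5, 0.2]
finger_gap: 1.003
time: 2.7
position: [0.4444, -0.3661, 0.2383]
tcp_rot: [0.0, 0.823, -0.568, -0.0]
tcp [ 0.4452 -0.3647  0.2382] jaw -69.1 q [ 0.04  0.51  0.79  1.77 -0.41  1.03 -0.23] cam [ 0.523 -0.336  0.385]
px [256. 158.] n 5716 touches edge False ctr 445.4 -369.9 size 159.0 45.0 ang 20.87 medz 0.0384
```

View pics/wb.png

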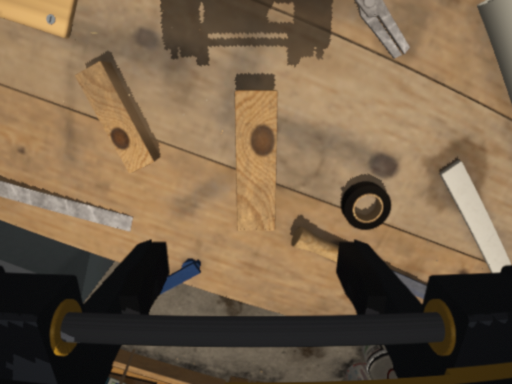

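The close view shows the larger offcut at (256,158), measuring 159x45 mm with its top at 38 mm, so it is the right one. The smaller one is at (120,115). Next I descend and grip.

```bash
python3 -m pendant '{"fingers":[0.7,0.7,0.7,0.7,0.7,0.7,0.7,0.7],"linear":[[0,-0.4,-4],[0,0,-4],[0,0,-4],[0,0,-4],[0,0,-3],[0,0,-2],[0,0,-1],[0,0,0]],"roll":[0,0,0,0,0,0,0,0]}' 30
python3 -c "
from h import *
for i in range(1): print(sense()['position'],sense()['qpos'])"
```

```text
time: 3.55
position: [0.4453, -0.3677, 0.0178]
tcp_rot: [-0.0, 0.824, -0.567, -0.001]
contact_force: [0.4, 0.6, 0.3]
finger_gap: 0.849
[ 0.44528986 -0.36772655  0.01779532] [ 0.22029767  0.81668336  0.54222806  1.86724093 -0.67171168  0.650606
 -0.02832739]
```

```bash
python3 -m pendant '{"fingers":[-1,-1,-1,-1,-1,-1],"linear":[[0,-0.2,0],[0,0,0],[0,0,0],[0,0,0],[0,0,0],[0,0,0]],"roll":[0,0,0,0,0,0]}' 30
python3 -m pendant '{"fingers":[-1,-1,-1,-1,-1,-1,-1,-1],"linear":[[0,0,1],[0,0,3],[0,0,3],[0,0,4],[0,0,4],[0,0,4],[0,0,2],[0,0,0]],"roll":[0,0,0,0,0,0,0,0]}'
python3 -m pendant '{"fingers":[-1,-1,-1,-1,-1,-1,-1,-1],"linear":[[1,3,0],[1.2,4,0],[1.2,4,0],[1.2,4,0],[1.2,4,0],[1.2,4,0],[1.2,4,0],[1.2,4,0]],"roll":[-0.03,-0.03,-0.03,-0.03,-0.03,-0.03,-0.03,-0.03]}'
python3 -m pendant '{"fingers":[-1,-1,-1,-1,-1,-1],"linear":[[1.2,4,0],[1.2,3,0],[1,2,0],[0.4,0.3,0],[0,0,0],[0,0,0]],"roll":[-0.03,-0.03,-0.03,-0.026,0,0]}'
python3 w.py wc .2 .24 .5777 .0333 .11 .228
```

```text
time: 4.15
position: [0.4454, -0.3715, 0.0193]
tcp_rot: [-0.0, 0.823, -0.567, 0.0]
contact_force: [-0.5, 1.6, 6.8]
finger_gap: 0.506
time: 4.95
position: [0.4461, -0.3729, 0.2319]
tcp_rot: [-0.0, 0.823, -0.568, 0.003]
contact_force: [0.1, 0.4, -1.6]
finger_gap: 0.511
time: 5.75
position: [0.5383, -0.0596, 0.2273]
tcp_rot: [0.001, 0.749, -0.662, -0.001]
contact_force: [1.4, 0.1, -1.5]
finger_gap: 0.508
time: 6.35
position: [0.5762, 0.0294, 0.2282]
tcp_rot: [0.001, 0.709, -0.705, -0.0]
contact_force: [-0.0, 0.3, -1.7]
finger_gap: 0.503
tcp [0.5763 0.0293 0.2284] jaw -89.69 q [-0.74  0.55  0.86  1.78 -0.48  1.03 -1.27] cam [0.66  0.03  0.374]
px [191. 246.] n 249 touches edge False ctr 581.8 61.4 size 12.9 8.2 ang 87.18 medz 0.2352
```

View pics/wc.png

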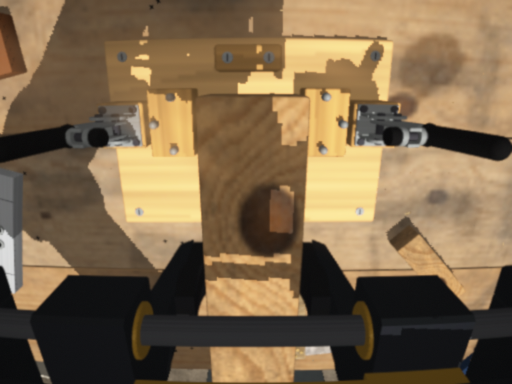

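The picture shows the block gripped with its far edge at y=96 px (corners at 198 and 306). The riser pins are at (170,97), (153,123), (174,150) on the left and (326,97), (343,123), (324,150) on the right.

```bash
cat > j2.py <<'E'
from h import *
c={k:v for k,v in np.load("wc.npz").items()}; g=cv2.cvtColor(c["frame"],cv2.COLOR_BGR2HSV)
px=[]
for u,v in[(170,97),(174,150),(153,123),(326,97),(324,150),(343,123)]:
    w=g[v-6:v+7,u-6:u+7]; m=(w[...,1]<95); n,l,st,ce=cv2.connectedComponentsWithStats(m.astype(np.uint8))
    i=min(range(1,n),key=lambda i:np.hypot(*(ce[i]-6))-.05*st[i,4]); px.append(ce[i]+[u-6,v-6]); print(px[-1].round(1),st[i,4])
J=np.array([(56,75),(4,75),(30,93.5),(56,-75),(4,-75),(30,-93.5)])/1000
W=onplane(c,px,.060)[:,:2]
A=J-J.mean(0);B=W-W.mean(0); th=np.arctan2((A[:,0]*B[:,1]-A[:,1]*B[:,0]).sum(),(A*B).sum())
Rm=np.array([[np.cos(th),-np.sin(th)],[np.sin(th),np.cos(th)]]); t=W.mean(0)-Rm@J.mean(0)
print("jig",t,np.degrees(th)); print(((J@Rm.T+t-W)*1000).round(1)); print("nest",Rm@[.03,0]+t)
P=cloud(c); print("block top z",np.median(P[110:180,215:235,2]),P[140,300,2])
zt=np.median(P[110:180,215:235,2]); print(onplane(c,[(198,96),(306,96),(203,230),(304,230)],zt))
E
python3 j2.py
```

```text
[169.8  97.1] 52
[173.3 150.7] 51
[152.9 124.5] 59
[326.   96.6] 63
[323.  149.7] 59
[343.3 124. ] 68
jig [0.59427383 0.03302287] 0.5186633874963825
[[ 0.3  0.9]
 [-0.1  0.5]
 [-0.1  0.9]
 [ 0.3 -0.8]
 [-0.5 -0.7]
 [ 0.1 -0.8]]
nest [0.6242726  0.03329444]
block top z 0.24703612591314378 0.24680697391955075
[[0.65626597 0.0504198  0.24703613]
 [0.65650806 0.00904122 0.24703613]
 [0.59993937 0.05083749 0.24703613]
 [0.60016352 0.00666761 0.24703613]]
```

```bash
python3 -m pendant '{"fingers":[-1,-1,-1,-1,-1,-1,-1,-1],"linear":[[0.2,0.4,-2],[0,0,-3],[0,0,-3],[0,0,-3],[0,0,-3],[0,0,-2],[0,0,-0.8],[0,0,0]],"roll":[0.003,0,0,0,0,0,0,0]}'
python3 -m pendant '{"fingers":[-1,-1],"linear":[[0,0,0],[0,0,0]],"roll":[0,0]}'
python3 - <<'E'
from h import *
c=read_camera("wrist");np.savez("wd.npz",**c);cv2.imwrite("pics/wd.png",c["frame"])
E
```

```text
time: 7.2
position: [0.5784, 0.0343, 0.0602]
tcp_rot: [0.001, 0.71, -0.704, -0.0]
contact_force: [0.2, 0.2, -1.0]
finger_gap: 0.506
time: 7.4
position: [0.58, 0.0352, 0.062]
tcp_rot: [-0.001, 0.711, -0.703, 0.001]
contact_force: [0.4, 0.3, -2.0]
finger_gap: 0.506
```

View pics/wd.png

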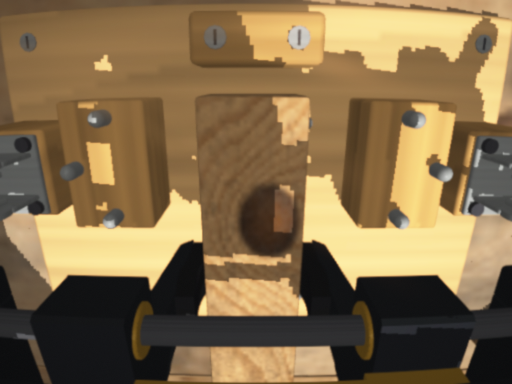

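The block is above the channel. Its far corners are at (198,96) and (308,96). The riser pin tips are at (98,118), (71,170), (113,217) on the left and (413,119), (441,171), (399,217) on the right.

```bash
python3 - <<'E'
from h import *
c={k:v for k,v in np.load("wd.npz").items()}; P=cloud(c); zt=np.median(P[110:180,215:235,2]); print("top",zt)
B=onplane(c,[(198,96),(308,96),(203,230),(303,230)],zt); print(B.round(4))
W=onplane(c,[(98,118),(113,217),(71,170),(413,119),(399,217),(441,171)],.0615)[:,:2]; print(W.round(4)); print("nest",W.mean(0))
s=sense(); print(s["position"])
g=cv2.cvtColor(c["frame"],cv2.COLOR_BGR2GRAY).astype(int)
for r in (150,180,210): print(r,[ (u,g[r,u]) for u in list(range(194,208))],[(u,g[r,u]) for u in range(298,312)])
E
```

```text
top 0.08112907238954159
[[0.6599 0.0566 0.0811]
 [0.6603 0.0144 0.0811]
 [0.6036 0.0567 0.0811]
 [0.6041 0.013  0.0811]]
[[ 0.6499  0.1064]
 [ 0.6008  0.1054]
 [ 0.6252  0.1234]
 [ 0.651  -0.0383]
 [ 0.6023 -0.039 ]
 [ 0.6266 -0.0566]]
nest [0.62597044 0.03355802]
[0.57994399 0.03539507 0.06188503]
150 [(194, np.int64(118)), (195, np.int64(117)), (196, np.int64(115)), (197, np.int64(103)), (198, np.int64(97)), (199, np.int64(99)), (200, np.int64(100)), (201, np.int64(102)), (202, np.int64(104)), (203, np.int64(104)), (204, np.int64(104)), (205, np.int64(104)), (206, np.int64(104)), (207, np.int64(102))] [(298, np.int64(102)), (299, np.int64(101)), (300, np.int64(99)), (301, np.int64(97)), (302, np.int64(96)), (303, np.int64(99)), (304, np.int64(99)), (305, np.int64(99)), (306, np.int64(100)), (307, np.int64(104)), (308, np.int64(115)), (309, np.int64(122)), (310, np.int64(123)), (311, np.int64(124))]
180 [(194, np.int64(121)), (195, np.int64(121)), (196, np.int64(122)), (197, np.int64(122)), (198, np.int64(114)), (199, np.int64(93)), (200, np.int64(85)), (201, np.int64(87)), (202, np
[... 332 characters left out ...]
, (308, np.int64(227)), (309, np.int64(227)), (310, np.int64(227)), (311, np.int64(227))]
210 [(194, np.int64(230)), (195, np.int64(230)), (196, np.int64(230)), (197, np.int64(230)), (198, np.int64(230)), (199, np.int64(226)), (200, np.int64(197)), (201, np.int64(127)), (202, np.int64(98)), (203, np.int64(96)), (204, np.int64(94)), (205, np.int64(90)), (206, np.int64(89)), (207, np.int64(91))] [(298, np.int64(78)), (299, np.int64(85)), (300, np.int64(88)), (301, np.int64(91)), (302, np.int64(92)), (303, np.int64(111)), (304, np.int64(173)), (305, np.int64(221)), (306, np.int64(229)), (307, np.int64(229)), (308, np.int64(229)), (309, np.int64(229)), (310, np.int64(229)), (311, np.int64(229))]
```

```bash
python3 -m pendant '{"fingers":[-1,-1,-1,-1,-1,-1,-1],"linear":[[0,-0.2,0],[0,0,-1],[0,0,-0.8],[0,0,-0.6],[0,0,-0.4],[0,0,-0.1],[0,0,0]],"roll":[0,0,0,0,0,0,0]}'
```

```text
time: 8.15
position: [0.5791, 0.0334, 0.0316]
tcp_rot: [0.0, 0.711, -0.703, -0.0]
contact_force: [-0.6, -0.7, -1.2]
finger_gap: 0.508
```

```bash
python3 -m pendant '{"fingers":[-1,-1,-1],"linear":[[0,0,-0.1],[0,0,-0.1],[0,0,0]],"roll":[0,0,0]}'
python3 -m pendant '{"fingers":[-1,-1,-1,-1],"linear":[[0.5,0,0],[0.4,0,0],[0.2,0,0],[0,0,0]],"roll":[0,0,0,0]}'
```

```text
time: 8.45
position: [0.5793, 0.0333, 0.0313]
tcp_rot: [-0.0, 0.711, -0.703, -0.0]
contact_force: [-6.0, -0.2, 15.3]
finger_gap: 0.51
time: 8.85
position: [0.5882, 0.0329, 0.0312]
tcp_rot: [0.001, 0.711, -0.704, -0.002]
contact_force: [-12.5, 0.0, 21.7]
finger_gap: 0.507
```

```bash
python3 -m pendant '{"fingers":[-1,-1,-1,-1],"linear":[[0,0,0.1],[0.2,0,0],[0.2,0,0],[0,0,0]],"roll":[0,0,0,0]}'
python3 -m pendant '{"fingers":[-1,-1,-1],"linear":[[0.2,0,0],[0.1,0,0],[0,0,0]],"roll":[0,0,0]}'
python3 - <<'E'
from h import *
c=read_camera("wrist");np.savez("we.npz",**c);cv2.imwrite("pics/we.png",c["frame"][0:250])
E
```

```text
time: 9.25
position: [0.5937, 0.0333, 0.0313]
tcp_rot: [0.0, 0.711, -0.703, -0.001]
contact_force: [-6.2, 0.3, 10.0]
finger_gap: 0.506
time: 9.55
position: [0.5938, 0.0333, 0.0313]
tcp_rot: [0.002, 0.711, -0.703, -0.003]
contact_force: [-15.6, 0.8, 20.8]
finger_gap: 0.509
```

View pics/we.png

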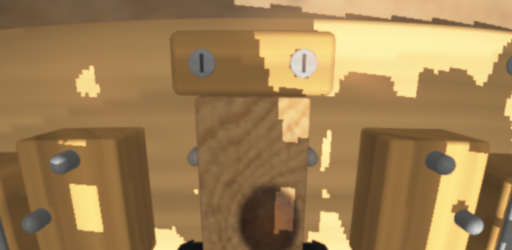

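The view shows the block's end (row 96) flush with the stop (row 95), between its pins. The push force rose while the position stayed put. Releasing.

```bash
python3 -m pendant '{"fingers":[-1,0.2,0.2,0.2,0.2],"linear":[[-0.1,0,0.05],[0,0,0],[0,0,0],[0,0,0],[0,0,0]],"roll":[0,0,0,0,0]}'
python3 -m pendant '{"fingers":[0.2,0.2,0.2,0.2,0.2,0.2,0.2,0.2],"linear":[[0,0,1],[0,0,2],[0,0,3],[0,0,4],[0,0,4],[0,0,4],[0,0,2],[0,0,0]],"roll":[0,0,0,0,0,0,0,0]}'
python3 - <<'E'
from h import *
c=read_camera("wrist");np.savez("wf.npz",**c);cv2.imwrite("pics/wf.png",c["frame"]); P=cloud(c)
import w; w.obj(P,c,.044,.0545,(.5935,.033),.05,.050)
w.obj(P,c,.044,.0545,(.5935,.033),.09,.050)
E
```

```text
time: 10.1
position: [0.5965, 0.0335, 0.0312]
tcp_rot: [-0.0, 0.711, -0.703, 0.0]
contact_force: [-0.3, 0.0, -0.3]
finger_gap: 0.602
time: 10.9
position: [0.5981, 0.0331, 0.235]
tcp_rot: [-0.003, 0.711, -0.703, 0.002]
contact_force: [0.0, -0.1, -0.6]
finger_gap: 0.601
px [252. 171.] n 3697 touches edge False ctr 593.1 32.7 size 100.3 44.9 ang 0.53 medz 0.0505
px [252. 166.] n 6113 touches edge False ctr 593.7 32.8 size 158.6 45.1 ang 0.54 medz 0.0504
```

View pics/wf.png

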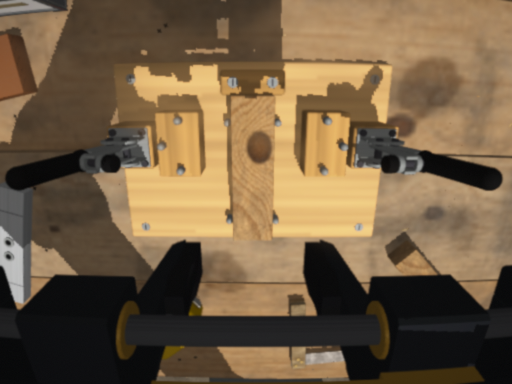

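The block lies seated in the channel: its centre is at (593.7, 32.8) mm against the jig at (593.5, 33.2), with its end at row 96 against the stop at row 94. On to the bar.

```bash
python3 -m pendant '{"fingers":[0.6,0.6,0.6,0.6,0.6,0.6,0.6,0.6],"linear":[[-0.6,1.6,0],[-0.6,1.6,0],[-0.6,1.6,0],[-0.6,1.6,0],[-0.6,1.6,0],[-0.6,1.6,0],[-0.6,1.6,0],[-0.6,1.6,0]],"roll":[0.143,0.143,0.143,0.143,0.143,0.143,0.143,0.143]}'|head -3
python3 -m pendant '{"fingers":[0.6,0.6,0.6,0.6,0.6,0.6,0.6,0.6],"linear":[[-0.6,1.6,0],[-0.6,1.6,0],[-0.6,1.6,0],[-0.6,1.6,0],[-0.6,1.6,0],[-0.6,1.6,0],[-0.6,1.6,0],[-0.6,1.6,0]],"roll":[0.143,0.143,0.143,0.143,0.143,0.143,0.143,0.143]}'|head -3
python3 -m pendant '{"fingers":[0.6,0.6,0.6,0.6,0.6,0.6],"linear":[[-0.6,1.7,0],[-0.6,1.7,0],[-0.6,1.7,0],[-0.6,1.7,0],[0,0,0],[0,0,0]],"roll":[0.143,0.143,0.143,0.143,0.01,0]}'|head -3
python3 w.py wg .012 .03 .478 .359 .11 .02
```

```text
time: 11.75
position: [0.5468, 0.1619, 0.2299]
tcp_rot: [0.001, 0.979, -0.204, -0.001]
time: 12.55
position: [0.4989, 0.2897, 0.2298]
tcp_rot: [0.0, 0.933, 0.359, -0.001]
time: 13.15
position: [0.4758, 0.3565, 0.2302]
tcp_rot: [0.0, 0.794, 0.608, -0.001]
tcp [0.4763 0.356  0.2304] jaw 74.82 q [-0.82  0.45  0.13  1.7  -0.07  0.99  0.65] cam [0.394 0.379 0.377]
px [257. 159.] n 5253 touches edge False ctr 479.1 359.7 size 174.5 40.1 ang -14.62 medz 0.0205
```

```bash
python3 -m pendant '{"fingers":[0.6,0.6,0.6,0.6,0.6,0.6,0.6,0.6],"linear":[[0.3,0.4,-3],[0,0,-4],[0,0,-4],[0,0,-4],[0,0,-3],[0,0,-2],[0,0,-1],[0,0,0]],"roll":[0.01,0,0,0,0,0,0,0]}' 45
python3 -m pendant '{"fingers":[0.6,0.6],"linear":[[0,0,-0.5],[0,0,0]],"roll":[0,0]}'
```

```text
time: 14.0
position: [0.4789, 0.3599, 0.0201]
tcp_rot: [0.0, 0.791, 0.612, -0.001]
contact_force: [0.6, 1.2, -0.3]
finger_gap: 0.8
time: 14.2
position: [0.4797, 0.3616, 0.0169]
tcp_rot: [0.0, 0.79, 0.613, 0.001]
contact_force: [-0.6, -0.3, 0.7]
finger_gap: 0.801
```

```bash
python3 -m pendant '{"fingers":[0.6,0.6,0.6],"linear":[[-0.05,-0.2,-0.5],[0,0,0],[0,0,0]],"roll":[0,0,0]}'
python3 -m pendant '{"fingers":[-1,-1,-1,-1,-1,-1,-1],"linear":[[0,0,0],[0,0,0],[0,0,0],[0,0,0],[0,0,0],[0,0,0],[0,0,0]],"roll":[0,0,0,0,0,0,0]}' 45
```

```text
time: 14.5
position: [0.4786, 0.3594, 0.0114]
tcp_rot: [0.0, 0.79, 0.613, 0.0]
contact_force: [0.4, 0.4, 0.0]
finger_gap: 0.797
time: 15.2
position: [0.4787, 0.3596, 0.0113]
tcp_rot: [-0.0, 0.79, 0.613, 0.0]
contact_force: [-0.5, 0.7, 0.8]
finger_gap: 0.449
```

```bash
python3 -m pendant '{"fingers":[-1,-1,-1,-1,-1,-1,-1,-1],"linear":[[0,0,1],[0,0,3],[0,0,4],[0,0,4],[0,0,4],[0,0,4],[0,0,3],[0,0,0]],"roll":[0,0,0,0,0,0,0,0]}'|head -3
python3 -m pendant '{"fingers":[-1,-1,-1,-1,-1,-1,-1,-1],"linear":[[0.9,-2,0],[0.9,-2,0],[0.9,-2,0],[0.9,-2,0],[0.9,-2,0],[0.9,-2,0],[0.9,-2,0],[0.9,-2,0]],"roll":[-0.082,-0.082,-0.082,-0.082,-0.082,-0.082,-0.082,-0.082]}'|head -3
python3 -m pendant '{"fingers":[-1,-1,-1,-1,-1,-1,-1,-1],"linear":[[0.9,-2,0],[0.9,-2,0],[0.9,-2,0],[0.9,-2,0],[0.9,-2,0],[0.9,-2,0],[0.9,-2.1,0],[1.1,-2.5,0]],"roll":[-0.082,-0.082,-0.082,-0.082,-0.082,-0.082,-0.082,-0.078]}'|head -3
python3 -m pendant '{"fingers":[-1,-1,-1],"linear":[[0,0,0],[0,0,0],[0,0,0]],"roll":[0,0,0]}'
python3 w.py wh .22 .26 .6245 .0334 .11 .245
```

```text
time: 16.0
position: [0.4805, 0.3606, 0.246]
tcp_rot: [-0.0, 0.79, 0.613, 0.004]
time: 16.8
position: [0.5496, 0.198, 0.2393]
tcp_rot: [0.0, 0.946, 0.324, -0.002]
time: 17.6
position: [0.6234, 0.0333, 0.2391]
tcp_rot: [0.0, 1.0, 0.005, -0.002]
time: 17.9
position: [0.6236, 0.0347, 0.24]
tcp_rot: [-0.0, 1.0, 0.007, -0.001]
contact_force: [0.1, 0.3, -3.3]
finger_gap: 0.445
tcp [0.6238 0.0349 0.2404] jaw 0.81 q [-0.47  0.53  0.5   1.63 -0.28  1.06  0.12] cam [0.622 0.119 0.386]
px [252. 196.] n 21806 touches edge False ctr 622.4 61.3 size 120.0 75.6 ang -89.08 medz 0.2492
```

View pics/wh.png

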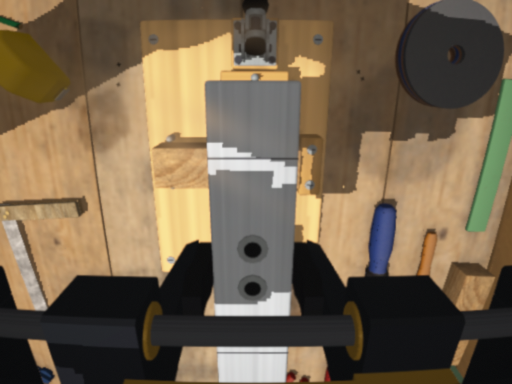

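The bar is held level with its bushes up (bushes at (253,250) and (253,288)); its far end is at row 82, corners (205,82) and (300,81).

```bash
python3 - <<'E'
from h import *
c={k:v for k,v in np.load("wh.npz").items()};P=cloud(c)
z=np.median(P[90:135,220:285,2]);print(z)
print(onplane(c,[(205,82),(300,81),(213,220),(294,220),(253,250),(253,288)],z).round(4))
E
python3 -m pendant '{"fingers":[-1,-1,-1,-1,-1,-1],"linear":[[0.05,-0.15,-3],[0,0,-4],[0,0,-3],[0,0,-2],[0,0,-1],[0,0,0]],"roll":[-0.005,0,0,0,0,0]}'
python3 -m pendant '{"fingers":[-1,-1],"linear":[[0,0,0],[0,0,0]],"roll":[0,0]}'
python3 - <<'E'
from h import *
c=read_camera("wrist");np.savez("wi.npz",**c);cv2.imwrite("pics/wi.png",c["frame"]);s=sense();print(s["position"],s["tcp_rot"])
E
```

```text
0.24915879999298304
[[0.6025 0.1201 0.2492]
 [0.6412 0.121  0.2492]
 [0.6044 0.059  0.2492]
 [0.642  0.0596 0.2492]
 [0.6232 0.0436 0.2492]
 [0.6235 0.0219 0.2492]]
time: 18.55
position: [0.6241, 0.0327, 0.11]
tcp_rot: [-0.0, 1.0, 0.004, -0.001]
contact_force: [-0.3, 0.7, -3.0]
finger_gap: 0.445
time: 18.75
position: [0.6261, 0.0321, 0.1127]
tcp_rot: [-0.0, 1.0, 0.004, 0.001]
contact_force: [-0.2, 0.5, -3.4]
finger_gap: 0.447
[0.62604626 0.03208509 0.11257947] [-1.74450575e-04  9.99992879e-01  3.59289770e-03  1.14153818e-03]
```

View pics/wi.png

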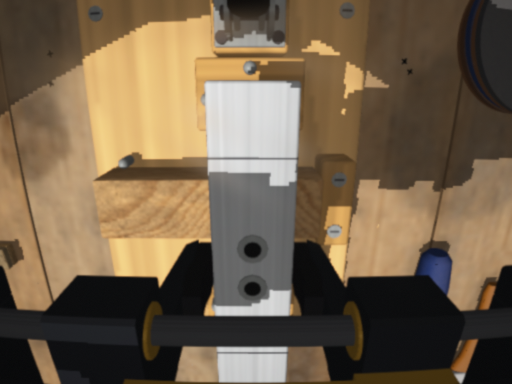

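```bash
python3 - <<'E'
from h import *
c={k:v for k,v in np.load("wi.npz").items()};P=cloud(c)
z=np.median(P[90:135,220:285,2]);print(z)
print(onplane(c,[(205,82),(300,81),(211,220),(294,220),(253,250),(253,288)],z).round(4))
print("pins",onplane(c,[(250,68),(203,99)],.061).round(4))
f=c["frame"][40:130,180:320];cv2.imwrite("pics/wi2.png",cv2.resize(f,None,fx=5,fy=5,interpolation=2))
E
```

```text
0.12177110521477885
[[0.6056 0.1177 0.1218]
 [0.6443 0.1184 0.1218]
 [0.6061 0.0566 0.1218]
 [0.6447 0.0569 0.1218]
 [0.6258 0.041  0.1218]
 [0.6259 0.0193 0.1218]]
pins [[0.6236 0.1262 0.061 ]
 [0.5957 0.1085 0.061 ]]
```

View pics/wi2.png

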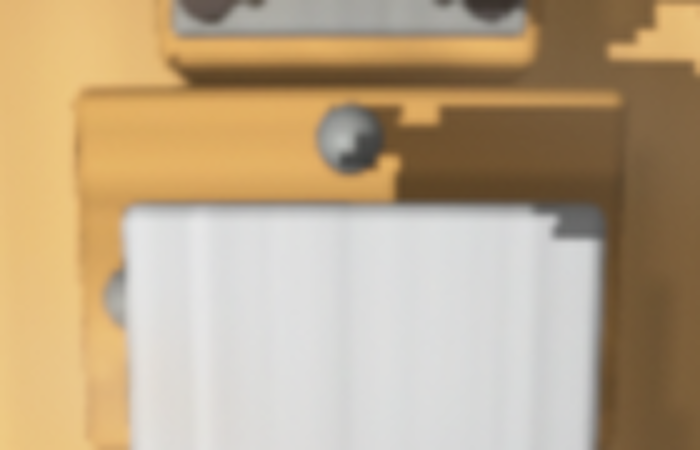

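```bash
python3 -m pendant '{"fingers":[-1,-1,-1,-1,-1,-1],"linear":[[-0.15,0.3,0],[0,0,-1.5],[0,0,-1.2],[0,0,-0.8],[0,0,0],[0,0,0]],"roll":[0,0,0,0,0,0]}'
python3 - <<'E'
from h import *
c=read_camera("wrist");np.savez("wj.npz",**c);P=cloud(c);cv2.imwrite("pics/wj.png",c["frame"])
z=np.median(P[90:135,220:285,2]);print("bar top",z)
print(onplane(c,[(205,82),(300,81),(253,250),(253,288)],z).round(4)); s=sense();print(s["position"])
f=c["frame"][20:130,160:340];cv2.imwrite("pics/wj2.png",cv2.resize(f,None,fx=4,fy=4,interpolation=2))
E
```

```text
time: 19.4
position: [0.6235, 0.0346, 0.0758]
tcp_rot: [0.0, 1.0, 0.003, -0.0]
contact_force: [-0.1, -0.4, -2.6]
finger_gap: 0.449
bar top 0.08484435338687102
[[0.6029 0.1203 0.0848]
 [0.6417 0.1209 0.0848]
 [0.6231 0.0436 0.0848]
 [0.6233 0.0218 0.0848]]
[0.62385045 0.03471543 0.07628597]
```

```bash
python3 - <<'E'
from h import *
c={k:v for k,v in np.load("wj.npz").items()};P=cloud(c)
th=np.radians(.49);Rm=np.array([[np.cos(th),-np.sin(th)],[np.sin(th),np.cos(th)]])
J=np.array([(30,93.5),(4,75),(56,75)])/1000; W=J@Rm.T+[.5943,.0332]
print("expected",W.round(4)); e=proj(c,np.c_[W,[.061]*3]); print(e.round(1))
hsv=cv2.cvtColor(c["frame"],cv2.COLOR_BGR2HSV)
for k in range(3):
    u,v=e[k].round().astype(int); m=((hsv[...,1]<90)&(hsv[...,2]>40)).astype(np.uint8); m[P[...,2]>.075]=0
    q=np.zeros_like(m); q[max(v-16,0):v+17,max(u-16,0):u+17]=1; n,l,st,ce=cv2.connectedComponentsWithStats(m*q)
    for i in range(1,n):
        if st[i,4]>30: print(k,ce[i].round(1),st[i],onplane(c,[ce[i]],.061).round(4), np.median(P[l==i][:,2]).round(4))
E
```

```text
expected [[0.6235 0.127 ]
 [0.5977 0.1082]
 [0.6497 0.1087]]
[[255.1  67.9]
 [201.9 108. ]
 [308.2 107.9]]
0 [254.5  68.8] [247  61  16  17 215] [[0.6232 0.1266 0.061 ]] 0.0617
1 [200.2 107.3] [195  96  10  20 138] [[0.5968 0.1086 0.061 ]] 0.0619
2 [306.2 107.1] [299  95  16  24 220] [[0.6487 0.109  0.061 ]] 0.0614
```

```bash
python3 -m pendant '{"fingers":[-1,-1,-1,-1,-1],"linear":[[0.05,0,-0.3],[0,0,-0.4],[0,0,-0.4],[0,0,-0.1],[0,0,0]],"roll":[0,0,0,0,0]}'
python3 -m pendant '{"fingers":[-1,-1,-1],"linear":[[0,0,-0.1],[0,0,-0.1],[0,0,0]],"roll":[0,0,0]}'
```

```text
time: 19.95
position: [0.6239, 0.035, 0.0639]
tcp_rot: [0.0, 1.0, 0.004, -0.0]
contact_force: [0.3, 0.8, -3.2]
finger_gap: 0.445
time: 20.25
position: [0.624, 0.0349, 0.0621]
tcp_rot: [-0.0, 1.0, 0.003, -0.0]
contact_force: [-0.1, -0.1, -3.9]
finger_gap: 0.444
```

```bash
python3 -m pendant '{"fingers":[-1,-1,-1],"linear":[[0,0,-0.1],[0,0,0],[0,0,0]],"roll":[0,0,0]}'
python3 - <<'E'
from h import *
c=read_camera("wrist");np.savez("wk.npz",**c);P=cloud(c)
z=np.median(P[90:135,220:285,2]);print("bar top",z); print(onplane(c,[(205,82),(300,81),(253,250),(253,288)],z).round(4))
E
```

```text
time: 20.55
position: [0.6242, 0.035, 0.0618]
tcp_rot: [-0.0, 1.0, 0.003, 0.0]
contact_force: [-2.6, 0.1, 4.2]
finger_gap: 0.45
bar top 0.07088902447412668
[[0.6037 0.1205 0.0709]
 [0.6424 0.1212 0.0709]
 [0.6239 0.0439 0.0709]
 [0.624  0.0221 0.0709]]
```

```bash
python3 -m pendant '{"fingers":[0.3,0.3,0.3,0.3],"linear":[[0,0,0],[0,0,0],[0,0,0],[0,0,0]],"roll":[0,0,0,0]}'
python3 -m pendant '{"fingers":[0.3,0.3,0.3,0.3,0.3,0.3,0.3,0.3],"linear":[[0,0,1],[0,0,2],[0,0,3],[0,0,4],[0,0,4],[0,0,4],[0,0,2],[0,0,0]],"roll":[0,0,0,0,0,0,0,0]}'
cat > chk.py <<'E'
from h import *
for n in("wrist","top"):
    c=read_camera(n);np.savez("chk"+n+".npz",**c);P=cloud(c); h=.0705
    hsv=cv2.cvtColor(c["frame"],cv2.COLOR_BGR2HSV)
    for nm,m,z in(("bar",(P[...,2]>.0655)&(P[...,2]<.076)&(abs(P[...,1]-.033)<.10)&(abs(P[...,0]-.624)<.035),.0705),("block",(P[...,2]>.044)&(P[...,2]<.055)&(abs(P[...,1]-.033)<.03)&(abs(P[...,0]-.594)<.1),.05)):
        W=onplane(c,np.argwhere(m)[:,::-1],z)[:,:2]
        (x,y),(w,hh),a=cv2.minAreaRect((W*1000).astype(np.float32)); print(n,nm,round(x,1),round(y,1),round(w,1),round(hh,1),round(a,2),"z",np.median(P[m][:,2]).round(4),P[m][:,2].std().round(4),len(W))
E
python3 chk.py
```

```text
time: 21.0
position: [0.6242, 0.0349, 0.0611]
tcp_rot: [0.0, 1.0, 0.004, 0.0]
contact_force: [-0.5, -0.1, -0.1]
finger_gap: 0.649
time: 21.8
position: [0.6261, 0.0347, 0.2654]
tcp_rot: [-0.001, 1.0, 0.003, 0.003]
contact_force: [0.2, -0.0, 0.2]
finger_gap: 0.653
wrist bar 623.6 33.4 40.1 174.1 0.26 z 0.071 0.0008 5705
wrist block 602.9 33.6 176.3 48.5 0.95 z 0.0504 0.0011 3954
top bar 617.8 -26.9 52.0 43.2 88.18 z 0.0692 0.0019 192
top block 591.2 17.8 22.7 157.4 88.25 z 0.0488 0.0021 132
```

The bar is seated and level: centre (623.6, 33.4) mm with its top at 71 mm. Next I measure the clamps' profile from the depth clouds.

```bash
cat > cl.py <<'E'
from h import *
jx,jy=.5938,.0332; th=np.radians(.49)
for n in("wrist","scene"):
    c=read_camera(n);P=cloud(c).reshape(-1,3);F=c["frame"].reshape(-1,3).max(1)
    X=(P[:,0]-jx)*np.cos(th)+(P[:,1]-jy)*np.sin(th); Y=-(P[:,0]-jx)*np.sin(th)+(P[:,1]-jy)*np.cos(th); Z=P[:,2]
    for s in(1,-1):
        m=(X>0)&(X<.06)&(Z>.06)&(Z<.22)
        print(n,"LR"[s<0],end=": ")
        for y in range(90,245,6):
            k=m&(s*Y*1000>=y)&(s*Y*1000<y+6)
            if k.sum()>2: print(f"{y}:{Z[k].max()*1000:.0f}/x{np.median(X[k])*1000:.0f}/d{np.median(F[k])}",end=" ")
        h=m&(F<70)&(s*Y>.132)&(Z>.10); 
        if h.sum()>10: print("\n handle el", np.median(np.arctan2(Z[h]-.09,s*Y[h]-.132)).round(2), h.sum(), end="")
        print()
E
python3 cl.py
```

```text
wrist L: 90:64/x30/d142.0 96:63/x31/d194.0 102:134/x30/d166.0 108:144/x30/d62.0 114:143/x30/d65.0 120:141/x29/d81.0 126:139/x30/d80.0 132:138/x29/d76.0 138:148/x29/d39.0 144:154/x29/d20.0 
 handle el 1.37 430
wrist R: 90:64/x30/d141.0 96:64/x33/d136.5 102:143/x30/d76.0 108:143/x30/d68.0 114:141/x31/d76.0 120:140/x30/d88.0 126:139/x30/d76.0 132:138/x30/d111.0 138:135/x30/d74.0 144:130/x31/d91.0 150:174/x30/d12.5 156:184/x30/d14.0 162:185/x31/d23.0 168:183/x30/d65.0 
 handle el 1.27 462
scene L: 102:134/x37/d112.0 108:142/x26/d87.5 114:138/x26/d85.0 120:139/x23/d82.0 126:139/x22/d85.0 132:135/x24/d81.0 138:147/x23/d66.0 144:167/x25/d23.0 150:183/x29/d22.0 156:186/x23/d93.5 162:183/x25/d99.0 
 handle el 1.32 61
scene R: 102:141/x13/d187.0 108:144/x19/d116.0 114:142/x22/d122.0 120:139/x22/d127.0 126:141/x23/d122.0 132:138/x24/d115.0 138:131/x24/d120.5 144:136/x23/d100.0 150:166/x24/d27.5 156:181/x26/d25.0 162:184/x24/d25.0 168:184/x27/d32.5 174:180/x26/d31.0 
 handle el 1.12 83
```

```bash
python3 -m pendant '{"fingers":[-1,-1,-1,-1,-1,-1,-1,-1],"linear":[[-0.1,3,0],[-0.1,4,0],[-0.1,3,0],[0,2,0],[0,0.8,0],[0,0,0],[0,0,0],[0,0,0]],"roll":[0,0,0,0,0,0,0,0]}' 30
python3 -m pendant '{"fingers":[-1,-1,-1,-1,-1],"linear":[[0,0,-4],[0,0,-3],[0,0,-2],[0,0,-0.3],[0,0,0]],"roll":[0,0,0,0,0]}'
python3 - <<'E'
import numpy as np
for f in np.arange(1.25,.04,-.1):
    print(round(f,2),(13.2+8.5*np.cos(f)-.85*np.sin(f)-.9).round(2),(9+8.5*np.sin(f)+.85*np.cos(f)).round(2))
E
```

```text
time: 22.8
position: [0.6213, 0.1608, 0.2611]
tcp_rot: [0.001, 1.0, 0.002, -0.0]
contact_force: [0.8, 0.5, -0.0]
finger_gap: 0.008
time: 23.3
position: [0.6212, 0.1619, 0.1683]
tcp_rot: [0.0, 1.0, 0.003, -0.0]
contact_force: [0.7, 1.3, 0.3]
finger_gap: 0.005
1.25 14.17 17.33
1.15 15.0 17.11
1.05 15.79 16.8
0.95 16.55 16.41
0.85 17.27 15.95
0.75 17.94 15.42
0.65 18.55 14.82
0.55 19.1 14.17
0.45 19.58 13.46
0.35 19.99 12.71
0.25 20.33 11.93
0.15 20.58 11.11
0.05 20.75 10.27
```

```bash
python3 -m pendant '{"fingers":[-1,-1,-1,-1,-1,-1],"linear":[[0.1,0.7,0.3],[0,0.7,0.2],[0,0.8,-0.2],[0,0.8,-0.3],[0,0.8,-0.4],[0,0.7,-0.5]],"roll":[0,0,0,0,0,0]}'
python3 cl.py | head -2
```

```text
time: 23.9
position: [0.6226, 0.2093, 0.1594]
tcp_rot: [-0.0, 1.0, 0.004, 0.001]
contact_force: [1.2, -1.2, 3.9]
finger_gap: 0.004
wrist L: 132:69/x48/d109.0 138:75/x18/d94.0 144:66/x17/d175.0 162:219/x29/d116.0 168:219/x30/d46.0 174:220/x30/d22.0 180:216/x30/d16.0 186:217/x31/d20.0 192:168/x30/d17.0 198:167/x30/d22.0 
 handle el 1.06 5184
```

```bash
python3 -m pendant '{"fingers":[-1,-1,-1,-1,-1,-1,-1,-1],"linear":[[0,0.4,-0.5],[0,0.6,-0.6],[0,0.5,-0.65],[0,0.5,-0.7],[0,0.4,-0.75],[0,0.3,-0.8],[0,0.2,-0.8],[0,0.1,-0.4]],"roll":[0,0,0,0,0,0,0,0]}'
python3 -m pendant '{"fingers":[-1,-1],"linear":[[0,0,-0.1],[0,0,0]],"roll":[0,0]}'
```

```text
time: 24.8
position: [0.6225, 0.2378, 0.1092]
tcp_rot: [-0.0, 1.0, 0.003, -0.0]
contact_force: [-13.1, -6.2, 42.3]
finger_gap: 0.007
time: 25.0
position: [0.6225, 0.2377, 0.1095]
tcp_rot: [-0.001, 1.0, 0.003, -0.0]
contact_force: [-11.0, -4.0, 30.1]
finger_gap: 0.006
```

```bash
python3 -m pendant '{"fingers":[-1,-1,-1,-1,-1,-1,-1],"linear":[[0,0,1],[0,0,3],[0,0,4],[0,0,4],[0,0,3],[0,-2,0],[0,-4,0]],"roll":[0,0,0,0,0,0,0]}'
python3 -m pendant '{"fingers":[-1,-1,-1,-1,-1,-1,-1,-1],"linear":[[0,-4,0],[0,-4,0],[0,-4,0],[0,-4,0],[0,-4,0],[0,-3,0],[0,-2,0],[0,0,0]],"roll":[0,0,0,0,0,0,0,0]}'
python3 cl.py
```

```text
time: 25.7
position: [0.6216, 0.1811, 0.2556]
tcp_rot: [-0.001, 1.0, 0.007, 0.0]
contact_force: [0.0, -0.4, -0.4]
finger_gap: 0.007
time: 26.5
position: [0.6206, -0.0767, 0.255]
tcp_rot: [0.001, 1.0, 0.0, -0.001]
contact_force: [0.3, 0.0, -0.3]
finger_gap: 0.008
wrist L: 
wrist R: 90:64/x30/d156.5 96:63/x31/d140.5 102:142/x30/d93.0 108:143/x31/d76.0 114:142/x30/d85.5 120:140/x30/d110.0 126:140/x30/d98.5 132:139/x30/d116.0 138:144/x30/d25.0 144:157/x30/d15.0 150:160/x31/d14.0 
 handle el 1.31 495
scene L: 90:96/x22/d91.0 96:96/x30/d91.0 102:95/x23/d88.5 108:101/x23/d86.0 114:97/x18/d82.0 120:99/x33/d86.0 126:99/x18/d86.0 132:102/x22/d80.0 138:98/x19/d91.0 144:102/x31/d91.5 150:102/x24/d85.5 156:104/x27/d62.0 162:105/x27/d31.0 168:105/x26/d47.5 174:105/x25/d41.0 180:107/x25/d39.0 186:107/x25/d40.0 192:106/x29/d82.0 198:110/x25/d37.0 204:110/x25/d39.0 210:112/x29/d43.0 216:112/x27/d85.0 222:110/x26/d108.5 
 handle el 0.26 39
scene R: 90:70/x23/d137.5 102:135/x12/d188.0 108:142/x21/d113.0 114:142/x22/d123.0 120:140/x22/d127.0 126:139/x23/d119.5 132:136/x23/d120.0 138:133/x24/d121.0 144:139/x24/d103.5 150:165/x24/d26.5 156:181/x24/d24.0 162:183/x24/d27.0 168:183/x27/d35.5 174:183/x28/d30.0 
 handle el 1.12 88
```

```bash
python3 -m pendant '{"fingers":[-1,-1,-1,-1,-1,-1],"linear":[[0.4,-1.8,0],[0,0,-3],[0,0,-3],[0,0,-2],[0,0,-0.5],[0,0,0]],"roll":[0,0,0,0,0,0]}'
python3 -m pendant '{"fingers":[-1,-1,-1,-1,-1,-1],"linear":[[0,-0.7,0.2],[0,-0.7,0.2],[0,-0.8,-0.2],[0,-0.8,-0.3],[0,-0.8,-0.4],[0,-0.7,-0.5]],"roll":[0,0,0,0,0,0]}'
```

```text
time: 27.2
position: [0.6258, -0.0883, 0.1705]
tcp_rot: [-0.0, 1.0, 0.005, -0.001]
contact_force: [0.4, 0.0, -0.6]
finger_gap: 0.002
time: 27.8
position: [0.6266, -0.136, 0.1614]
tcp_rot: [0.0, 1.0, 0.003, 0.001]
contact_force: [0.6, 0.5, 3.1]
finger_gap: 0.011
```

```bash
python3 -m pendant '{"fingers":[-1,-1,-1,-1,-1,-1,-1,-1],"linear":[[0,-0.4,-0.25],[0,-0.7,-0.5],[0,-0.6,-0.6],[0,-0.5,-0.65],[0,-0.5,-0.7],[0,-0.4,-0.75],[0,-0.3,-0.8],[0,-0.2,-0.8]],"roll":[0,0,0,0,0,0,0,0]}'
python3 -m pendant '{"fingers":[-1,-1,-1],"linear":[[0,0,-0.3],[0,0,-0.1],[0,0,0]],"roll":[0,0,0]}'
```

```text
time: 28.6
position: [0.6262, -0.1717, 0.1102]
tcp_rot: [0.0, 1.0, 0.003, 0.0]
contact_force: [0.6, 3.9, 21.9]
finger_gap: 0.004
time: 28.9
position: [0.6266, -0.1717, 0.1098]
tcp_rot: [-0.0, 1.0, 0.003, 0.001]
contact_force: [-6.9, 4.6, 27.9]
finger_gap: 0.006
```

Down with a solid reaction force. Next I retreat upward and out of the cameras' way, then check.

```bash
python3 -m pendant '{"fingers":[-1,-1,-1,-1,-1,-1,-1,-1],"linear":[[0,0,1],[0,0,3],[0,0,4],[0,0,4],[0,0,3],[-1,-3,0],[-1.5,-4,0],[-1.5,-4,0]],"roll":[0,0,0,0,0,0,0,0]}'
python3 -m pendant '{"fingers":[-1,-1,-1,-1,-1,-1,-1,-1],"linear":[[-1.5,-4,0],[-1.5,-4,0],[-1.5,-4,0],[-1,-3,0],[0,-2,0],[0,0,0],[0,0,0],[0,0,0]],"roll":[0,0,0,0,0,0,0,0]}'
python3 cl.py | grep -A1 scene; python3 chk.py
python3 - <<'E'
from h import *
a=np.load("top0.npz")["z_map"];c={k:v for k,v in np.load("chktop.npz").items()};b=c["z_map"]
P=cloud(c)
for n,u,v in(("tape",209,243),("sand",150,147),("square",265,245),("square2",300,262)): print(n,np.abs(a-b)[v-8:v+9,u-8:u+9].max().round(4))
E
```

```text
time: 29.7
position: [0.5848, -0.2819, 0.2559]
tcp_rot: [-0.0, 1.0, 0.004, -0.001]
contact_force: [0.2, -1.3, -0.4]
finger_gap: 0.005
time: 30.5
position: [0.5316, -0.4493, 0.256]
tcp_rot: [-0.001, 1.0, 0.004, -0.0]
contact_force: [0.7, -0.2, -0.4]
finger_gap: 0.001
scene L: 90:94/x23/d148.5 96:95/x23/d166.0 102:95/x21/d161.5 108:98/x26/d147.5 114:97/x23/d131.0 120:99/x18/d142.5 126:98/x20/d116.0 132:98/x19/d137.0 138:99/x24/d156.0 144:99/x29/d137.0 150:102/x27/d174.0 156:106/x24/d134.0 162:106/x24/d59.5 174:108/x27/d41.0 180:108/x23/d48.5 186:109/x26/d43.0 192:108/x25/d63.5 198:109/x25/d42.0 204:113/x29/d42.0 210:113/x25/d47.0 216:112/x22/d91.0 222:113/x28/d122.0 
 handle el 0.27 36
scene R: 90:97/x26/d92.0 96:96/x25/d97.0 102:96/x29/d106.0 108:97/x19/d90.0 114:98/x18/d89.0 120:98/x19/d89.0 126:96/x20/d90.0 132:99/x21/d87.5 138:99/x21/d95.0 144:101/x25/d95.5 150:100/x24/d93.5 156:102/x24/d86.5 162:105/x24/d56.0 168:105/x26/d29.0 174:106/x23/d22.0 180:106/x24/d27.0 186:106/x23/d22.0 192:109/x24/d22.0 198:107/x23/d33.0 
 handle el 0.26 33
tape 1.1726
sand 1.2568
square 1.2308
square2 
[... 307 characters left out ...]
rays
    p=cv2.undistortPoints(np.array(uv,float).reshape(-1,1,2),K(c),np.array(c["distortion"],float))[:,0]
      ~~~~~~~~~~~~~~~~~~~^^^^^^^^^^^^^^^^^^^^^^^^^^^^^^^^^^^^^^^^^^^^^^^^^^^^^^^^^^^^^^^^^^^^^^^^^
cv2.error: OpenCV(4.12.0) /io/opencv/modules/calib3d/src/undistort.dispatch.cpp:347: error: (-215:Assertion failed) CV_IS_MAT(_src) && CV_IS_MAT(_dst) && (_src->rows == 1 || _src->cols == 1) && (_dst->rows == 1 || _dst->cols == 1) && _src->cols + _src->rows - 1 == _dst->rows + _dst->cols - 1 && (CV_MAT_TYPE(_src->type) == CV_32FC2 || CV_MAT_TYPE(_src->type) == CV_64FC2) && (CV_MAT_TYPE(_dst->type) == CV_32FC2 || CV_MAT_TYPE(_dst->type) == CV_64FC2) in function 'cvUndistortPointsInternal'
```

```bash
sed -i 's/("wrist","top")/("top","scene")/' chk.py; python3 chk.py
python3 - <<'E'
from h import *
a=np.load("top0.npz");c=np.load("chktop.npz"); A,B=a["z_map"],c["z_map"]
for n,u,v in(("tape",209,243),("sand",150,147),("square",265,245),("square2",300,262)):
    d=np.abs(A-B)[v-14:v+15,u-14:u+15]; print(n,"depth diff med/p98",np.median(d).round(4),np.percentile(d,98).round(4))
E
```

```text
top bar 620.6 32.8 40.7 172.9 0.13 z 0.0692 0.0021 561
top block 598.1 33.0 49.9 171.3 89.53 z 0.0488 0.0022 477
scene bar 619.4 30.8 179.6 40.6 89.95 z 0.0704 0.0019 309
scene block 598.9 32.5 59.7 179.1 89.15 z 0.0497 0.002 274
tape depth diff med/p98 0.0023 0.0082
sand depth diff med/p98 0.0024 0.0085
square depth diff med/p98 0.0022 0.008
square2 depth diff med/p98 0.0039 0.772
```

```bash
python3 - <<'E'
from h import *
a=np.load("top0.npz");c={k:v for k,v in np.load("chktop.npz").items()};P=cloud(c)
d=np.abs(a["z_map"]-c["z_map"])[248:277,286:315]; print("square2 big",(d>.05).sum(),"new heights",P[248:277,286:315,2][d>.05][:5],P[248:277,286:315,2].max())
m=(P[...,2]>.044)&(P[...,2]<.055)&(abs(P[...,1]-.033)<.018)&(P[...,0]<.59)&(P[...,0]>.45)
W=onplane(c,np.argwhere(m)[:,::-1],.05); print("block near end x", np.percentile(W[:,0],[0,2]).round(4),"expect ~.5127 (top-cam jig)")
for n in("top0","chktop"):
    q=np.load(n+".npz")["frame"];hh=cv2.cvtColor(q,cv2.COLOR_BGR2HSV); m=((hh[...,0]>20)&(hh[...,0]<34)&(hh[...,1]>150)&(hh[...,2]>80)); m[:225]=0;m[265:]=0;m[:,:190]=0;m[:,230:]=0; print("tape px",np.argwhere(m).mean(0).round(1),m.sum())
    print("square match", end=" ")
T=a["frame"][228:275,255:335]; r=cv2.matchTemplate(c["frame"][218:285,245:345],T,cv2.TM_CCOEFF_NORMED);print(cv2.minMaxLoc(r)[1::2],"expect (10,10)")
T=a["frame"][130:165,130:172]; r=cv2.matchTemplate(c["frame"][120:175,120:182],T,cv2.TM_CCOEFF_NORMED);print("sand",cv2.minMaxLoc(r)[1::2])
print(sense()["contact_force"],sense()["time"])
E
```

```text
square2 big 309 new heights [ 0.77916196 -0.00380762  0.78133635  0.78184317  0.78001204] 1.2409656919293774
block near end x [0.5124 0.5129] expect ~.5127 (top-cam jig)
tape px [237.2 215.8] 17
square match tape px [nan nan] 0
square match (0.1586948186159134, (0, 11)) expect (10,10)
sand (0.8698378801345825, (10, 10))
[ 0.19610587 -0.19717663 -0.0847226 ] 30.75<stdin>:7: RuntimeWarning: Mean of empty slice.
  ret = um.true_divide(
```

```bash
python3 -c "
from cell import sign_off; print(sign_off())"
```

```text
the job is handed in; nothing more can be done
None
```

I set the pine block in the channel against the stop, laid the guide bar between its pins on the risers, swung both clamp handles down, and handed the job in at about 31 s. `sign_off()` gives no verdict.

**What the last checks showed:**
- **Block:** its near end measured at x = 0.5124–0.5129 m against 0.5127 m expected, so it is at the stop.
- **Bar:** after I let go, the wrist camera put it at (623.6, 33.4) mm against a nest at about (624, 33) mm. Its top was at 71 mm, against 70.5 mm when seated. I did not take a close-up after clamping.
- **Clamps:** the left handle slopes about 0.13 rad and the right handle's profile matches it, against 0.15 rad when locked. Both stopped against a firm 28–42 N push.
- **Robot:** it stood clear of everything, with no contact force.
- **Tape measure and sanding block:** neither moved, judging by depth (tape) and depth plus an image match (sanding block).

**Checks that failed or disagreed:**
- **Bar position:** after clamping, the top and scene cameras put the bar 2–5 mm lower in x than the wrist camera did. The top camera already read the jig about 1 mm low in x.
- **Block outline:** the whole-outline fits came out too large because they picked up other parts of the jig, so I relied on the near-end check.
- **Handle angle:** a rough estimate from the dark handle pixels gave 0.26–0.27 rad. I trusted the profile of the handle tops instead.
- **Square:** the arm hid part of it in the last picture, so its image match failed. Depth was unchanged at the one spot I could check, and the arm never came down near it.
- **Tape colour:** the colour check found nothing to compare in the last picture, so the tape rests on the depth check alone.

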